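Clear the measuring fixture, find its loose clamp bolt and hold that cap open

ROBOT

A 6-joint arm with a two-finger parallel gripper is mounted at the origin on the work surface. World frame = base frame: x ahead of the robot, y to its left, z up, the work surface at z = 0. Lengths are in m, angles in rad, forces in N, time in s.
With the tool pointing down it reaches from about 0.425 to 0.95 m from the base axis. Payload 3.5 kg.
Tool frame: the origin (TCP) lies on the centre line of the jaws, within the pads' length; the fingertips stand 8 mm ahead of it and the grasp point (between the pads) lies 11 mm behind it; z points along the fingers, y is the line along which they close (so a half turn about z gives the same grasp; the last joint's range is limited). The gripper opens to 85 mm and grips with 20 to 120 N. Pads are 22 mm wide; open, the fingers measure 114 mm over their backs; the gripper's body (76 mm by 85 mm) begins 54 mm behind the grasp point. The pads swing forward as they close: fully open they stand 13 mm farther back than shut.
Start: joints at [1.163, 0.286, 1.577, -0, 1.279, -0.15], TCP at [0.172, 0.653, 0.216] pointing down, gripper open.
Joint ranges: [-2.77, 2.77], [-0.9, 2.22], [0.21, 2.48], [-1.53, 4.67], [0.24, 2.81], [-2.84, 2.84]. Speed limits (rad/s): [2.79, 2.79, 3.14, 3.14, 3.14, 3.14].

INTERFACE

Orientations are given as a unit quaternion [x, y, z, w].
In Python, from plant import ctrl gives the robot as it stands. The module is installed in compiled form; this text tells all that it offers.
- The arm moves only by the tool send_rows, never from a script. Its argument "steps" is a list of rows, each a list of 5 numbers: the shift along the tool's x, y, z in m, then the turn about the tool's z in degrees, then the opening, from -1 (shut) to 1 (fully open). A call has 1 to 12 rows; each row is the pose to reach, as a shift and turn from the pose commanded when the call began, along the tool's axes at that moment; what a row does not reach only later rows make up. A row lasts 1/10 s, in which the tool goes at most 50 mm and 8.59 degrees, less where a joint would pass 70% of its speed; a pose out of reach is approached as far as the arm can. A call with a gripper value outside its range is refused whole. The fingers move at their own pace and stop on an object; "squeeze" is the grip in N (left out, the last holds). Time passes only in rows, so rows that repeat a pose let the fingers close. It gives the time, the measured TCP pose, the force, the opening and the grip force at its end, in the units of the state.
- ctrl.get_state(): the state, without advancing time (a new reading comes with each control period).
- ctrl.read_camera(name): name is "side" or "top"; returns the picture (480x640x3 uint8, red, green, blue); there is no depth.
- ctrl.calibration(name): a dict with "intrinsics" (3x3 intrinsics, pixels), "extrinsics" (4x4, takes a point from world to camera coordinates). Camera axes: x right, y up, looking along -z (the intrinsics and any distortion apply to the point x, -y, -z); pixel columns grow to the right and rows downward; lengths in m; the calibration is good to about 2 mm. A picture is of the moment at which its call begins. calibration takes no time and is no camera call.
- ctrl.sign_off(): hands the job in; it is judged then, once.
The state is a dict: "time": time; "qpos": joint angles; "dq": joint speeds; "joint_efforts": joint torques, N m; "eef_pos": TCP position; "tcp_rot": TCP orientation; "contact_force": force on the tool from outside, world axes, zero at the start; "wrist_torque": the same for the moment, N m; "opening": opening from 0.0 (shut) to 1.0 (fully open); "finger_force": force on a finger pad.
Only numpy, scipy, OpenCV 4.12 (cv2) and the standard library are available. Lean on these libraries where they do the work, as an engineer would, in place of code of your own. Each camera call takes 0.05 s, during which the arm holds its last target. There are 200 camera calls.

TASK

Take the brass sample pin off the measuring fixture and stand it upright in the open top drawer. Then tap the fixture's bolts to find the one loose bolt that gives way, lift the cap at that bolt's station well past half-way (more than 45 degrees) and finish while holding it open there, so that a colleague can reach the screw under it. Leave the other two caps shut, set the pin down rather than drop it, and do not disturb the other things on the desk.

Things in the scene. Friction and masses are not known exactly. Their poses are not given: they have to be found in the camera images.
- part_center (a point): the brass sample: a stepped round turned pin standing upright on the front ledge of the fixture plate, 55 mm tall; a flange 34 mm across and 10 mm high at its foot, above it a 24 mm wide body, and an 18 mm wide neck over its top 8 mm. The point lies at its centre, half-way up; z is its own axis, up. About 0.14 kg
- drawer_spot (a point): on the inner floor of the open top drawer of the small grey cabinet with white fronts: on its midline, 45 mm behind the inner face of its front wall. x points into the cabinet, z up. Inner width 158 mm across y, walls 38 mm high. The drawer is out by 110 to 140 mm; the cabinet covers all beyond about +58 to +88 mm in x, its top is 60 mm above this floor
- fixture: aluminium plate 240 x 400 x 12 mm, fixed to the desk; origin at the centre of its underside, x from its front (robot side) to its back, y along its row of three like clamp stations, z up. Each station is a dark steel block 70 mm wide with a bolt in front and a hinged cap behind. Stations are 130 mm apart
- bolt_left (a point): +y station: centre of the top face of its hexagon bolt, untouched (fixed point of the fixture, same axes). Head 22 mm wide, top 22 mm above the block, 67 mm above the plate. Just one of the three bolts, not told which, is loose: it springs down up to 6 mm under 0.6 to 2.4 N and returns; the others do not yield
- handle_left (a point): +y station: middle of the cap's handle bar with the cap shut (fixed point of the fixture, same axes; does not rise with the cap). Bar: 8 mm round rod along y, 42 mm free between its two legs, 29 mm above the cap's plate, 42 mm behind the bolt, 17 mm higher than its top
- hinge_left (a point): +y station: hinge of the cap, a line along the fixture's y, 63 mm behind and 34 mm below the bar when shut. The bar rises on an arc of 72 mm radius, up and to the back. Released, the cap falls shut by gravity and a light spring (about 1 N at the bar)
- bolt_middle (a point): middle station: centre of the top face of its hexagon bolt, untouched (fixed point of the fixture, same axes). Head 22 mm wide, top 22 mm above the block, 67 mm above the plate. Just one of the three bolts, not told which, is loose: it springs down up to 6 mm under 0.6 to 2.4 N and returns; the others do not yield
- handle_middle (a point): middle station: middle of the cap's handle bar with the cap shut (fixed point of the fixture, same axes; does not rise with the cap). Bar: 8 mm round rod along y, 42 mm free between its two legs, 29 mm above the cap's plate, 42 mm behind the bolt, 17 mm higher than its top
- hinge_middle (a point): middle station: hinge of the cap, a line along the fixture's y, 63 mm behind and 34 mm below the bar when shut. The bar rises on an arc of 72 mm radius, up and to the back. Released, the cap falls shut by gravity and a light spring (about 1 N at the bar)
- bolt_right (a point): -y station: centre of the top face of its hexagon bolt, untouched (fixed point of the fixture, same axes). Head 22 mm wide, top 22 mm above the block, 67 mm above the plate. Just one of the three bolts, not told which, is loose: it springs down up to 6 mm under 0.6 to 2.4 N and returns; the others do not yield
- handle_right (a point): -y station: middle of the cap's handle bar with the cap shut (fixed point of the fixture, same axes; does not rise with the cap). Bar: 8 mm round rod along y, 42 mm free between its two legs, 29 mm above the cap's plate, 42 mm behind the bolt, 17 mm higher than its top
- hinge_right (a point): -y station: hinge of the cap, a line along the fixture's y, 63 mm behind and 34 mm below the bar when shut. The bar rises on an arc of 72 mm radius, up and to the back. Released, the cap falls shut by gravity and a light spring (about 1 N at the bar)
- bolt_loose (a joint): how far the loose bolt, whichever station it is in, is pressed down: 0 untouched, 0.006 m fully down
- cap_loose (a joint): opening of the cap at the station of the loose bolt: 0 shut, rad, grows as the bar goes up and back, stop at 1.4
- cap_tight1 (a joint): opening of the cap of one of the two stations with a tight bolt: 0 shut, rad
- cap_tight2 (a joint): the same for the other station with a tight bolt
- ring_gauge_center (a point): bystander on the fixture's ledge: flat steel ring 56 mm across, 22 mm high with a 30 mm hole; the point is its centre
- v_block_center (a point): bystander on the fixture's ledge: steel V-block 36 x 50 x 38 mm; the point is its centre
- sample_case_center (a point): bystander: clear flat plastic case 75 x 55 x 24 mm behind the fixture; the point is its centre
- mouse_center (a point): bystander: black computer mouse 100 x 58 mm, 34 mm high, on a mat to the right; the point is its centre
- oil_can_center (a point): bystander: white jar 48 mm across, 85 mm high, to the right of the fixture; the point is its centre
Not all that is in view belongs to the job. What is meant by the part that bears part_center is not turquoise, and is the smaller of those in its own colour.

How it is judged:
On the way, in this order (a step that is already met when the one before it is completed fails the run):
1. the brass pin stands upright in the open drawer and has been let go (x of part_center in the frame of drawer_spot between -0.047 and 0.14 m and y of part_center in the frame of drawer_spot between -0.08 and 0.08 m and z of part_center in the frame of drawer_spot between 0.02 and 0.036 m and angle between part_center's own z axis and vertical below 0.25 rad and contact force between the fingers and part below 0.05 N and linear speed of part below 0.05 m/s), for 0.2 s.
2. the loose bolt is tapped: pressed at least 2 mm down (value of joint bolt_loose above 0.002 m).
3. the bolt is let go and the cap at the loose bolt is lifted open by the fingers (value of joint bolt_loose below 0.0015 m and value of joint cap_loose above 0.65 rad and contact force between the fingers and cap_loose above 0.2 N), for 0.2 s.
At the end, for the whole second after the job is handed in: The pin stands upright (within about 14 degrees) on the drawer's floor, released and still; the cap at the loose bolt is held still by the fingers at 0.65 rad (37 degrees) open or more; the loose bolt is not pressed and the two other caps are shut (under 0.1 rad) (all of step 1 and all of step 3 and velocity of joint cap_loose between -0.1 and 0.1 rad/s and value of joint each of cap_tight1, cap_tight2 below 0.1 rad); the arm keeps its last pose, push and grip.
It fails at once if the cap of a tight bolt is lifted (over 0.2 rad) (value of joint any of cap_tight1, cap_tight2 above 0.2 rad).
It fails at once if the pin is dropped or thrown: it falls free faster than 0.8 m/s (a drop of over 30 mm) (contact force between the fingers and part below 0.05 N and linear speed of part above 0.8 m/s).
It fails at once if a bystander is displaced by more than 30 mm (distance of any of ring_gauge_center, v_block_center, sample_case_center, mouse_center, oil_can_center from where it was at the start of the episode above 0.03 m).
It also fails if it takes over 66 s, if anything falls off the work surface, if the arm or the gripper's body presses on something with over 40 N, if the wrist force passes 120 N, or if a joint passes its speed limit or range.

## Working session

There is one attempt and no reset: what is moved stays moved. The work goes in short steps, Python scripts to look and compute and a tool call to move; the robot and the scene stay as the last step left them, time stands still between calls to the robot, and variables do not carry over. Pictures are saved under pics/ and viewed, at most 10 in all, crops included, and the job is handed in when it is done.

Besides the shell and the picture viewer there is one more tool, called after "Call:" by a JSON object that holds its "name" and its "arguments", one argument or row to a line. send_rows: Moves the arm, as the interface text tells. Its arguments: {"type":"object","properties":{"steps":{"type":"array","items":{"type":"array","items":{"type":"number"}}},"squeeze":{"type":"number"}},"required":["steps"]}

```bash
mkdir -p pics; python3 - <<'E'
from plant import ctrl
import cv2
for n in("top","side"):
    cv2.imwrite(f"pics/{n}0.png",ctrl.read_camera(n)[:,:,::-1])
    c=ctrl.calibration(n);print(n,c)
print(ctrl.get_state())
E
```

```text
top {'intrinsics': array([[444.3485606 ,   0.        , 319.49784259],
       [  0.        , 444.3485606 , 232.90622913],
       [  0.        ,   0.        ,   1.        ]]), 'extrinsics': array([[-0.00799034, -0.99992066,  0.00973798, -0.07895492],
       [ 0.98793452, -0.00638758,  0.15474039, -0.58300917],
       [-0.15466591,  0.01085692,  0.98790717, -1.13772875],
       [ 0.        ,  0.        ,  0.        ,  1.        ]])}
side {'intrinsics': array([[439.45350281,   0.        , 318.74654985],
       [  0.        , 439.45350281, 235.08380536],
       [  0.        ,   0.        ,   1.        ]]), 'extrinsics': array([[ 0.87558688, -0.48303495, -0.00498617, -0.54598767],
       [ 0.2424889 ,  0.4305802 ,  0.86936748, -0.18508399],
       [-0.41778793, -0.76241585,  0.49414099, -0.9500416 ],
       [ 0.        ,  0.        ,  0.        ,  1.        ]])}
{'time': 0.1, 'qpos': array([ 1.16300332e+00,  2.87146408e-01,  1.57804855e+00,  8.43482564e-06,
        1.27861539e+00, -1.50003062e-01]), 'dq': array([-0.00089167, -0.00309791, -0.00340183,  0.00048476,  0.00148207,
       -0.00017704]), 'joint_efforts': array([ 9.06427958e-04, -4.07296157e+01, -2.93699384e+01, -1.77997763e-04,
        3.47271634e-03, -1.41258685e-07]), 'eef_pos': array([0.17180242, 0.65210974, 0.2146296 ]), 'tcp_rot': array([ 1.28539492e-01,  9.91703771e-01, -1.06488870e-03, -3.09142849e-04]), 'contact_force': array([-0.13453449, -0.36340883,  0.02269909]), 'wrist_torque': array([ 0.00513305, -0.03748827, -0.00918665]), 'finger_force': 0.0, 'opening': 0.9990479555390291}
```

View pics/top0.png

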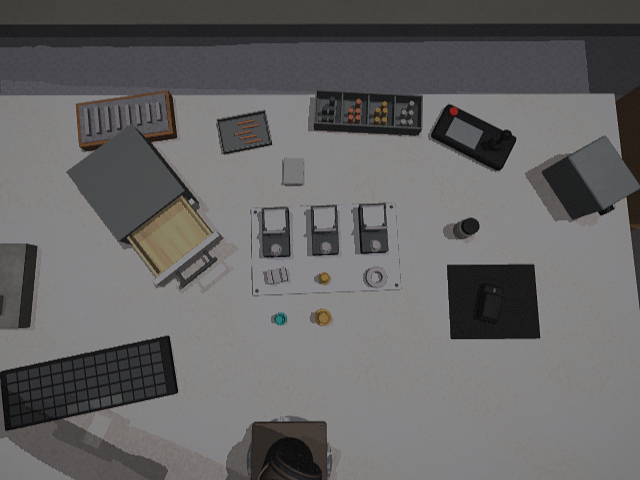

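View pics/side0.png

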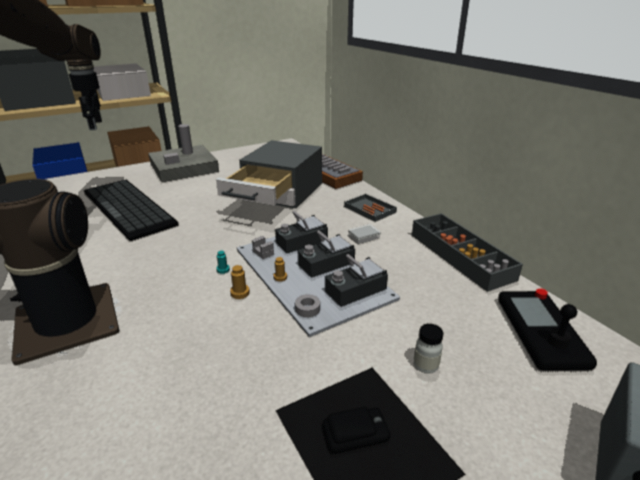

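The brass candidates are the pin on the fixture ledge at top (323,278) / side (280,268) and a larger one on the desk at top (322,317) / side (239,281). The piece at top (280,319) is turquoise. The ledge pin fits the description: brass, the smaller of the two, and on the plate. I'll confirm it in an enlarged crop.

```bash
python3 - <<'E'
import cv2
i=cv2.imread("pics/top0.png");s=cv2.imread("pics/side0.png")
cv2.imwrite("pics/ctop.png",cv2.resize(i[190:332,240:410],None,fx=4,fy=4,interpolation=cv2.INTER_CUBIC))
cv2.imwrite("pics/cdr.png",cv2.resize(i[120:290,60:240],None,fx=3.5,fy=3.5,interpolation=cv2.INTER_CUBIC))
cv2.imwrite("pics/cside.png",cv2.resize(s[140:340,200:400],None,fx=3,fy=3,interpolation=cv2.INTER_CUBIC))
E
```

```text
(no output)
```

View pics/ctop.png

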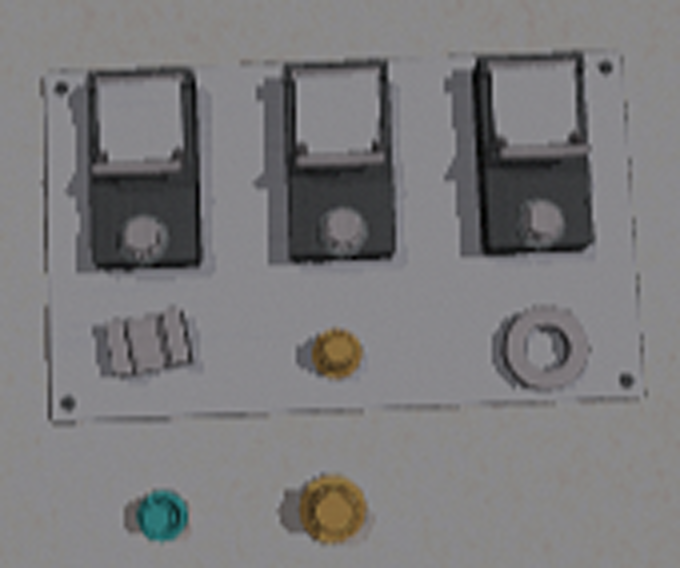

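View pics/cdr.png

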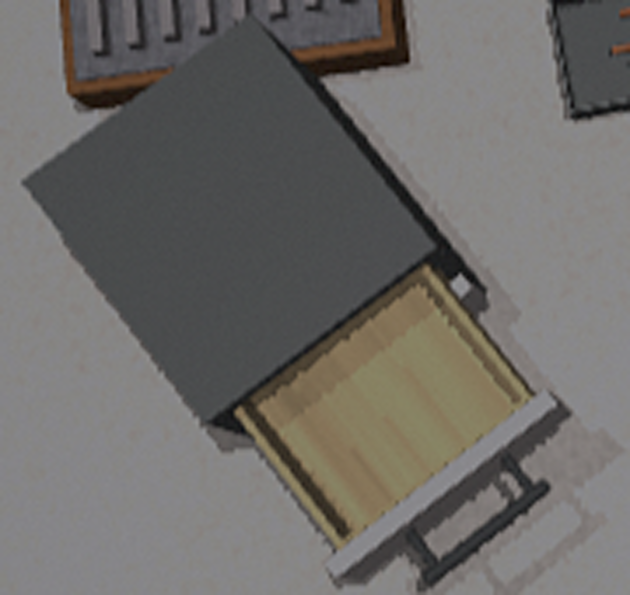

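View pics/cside.png

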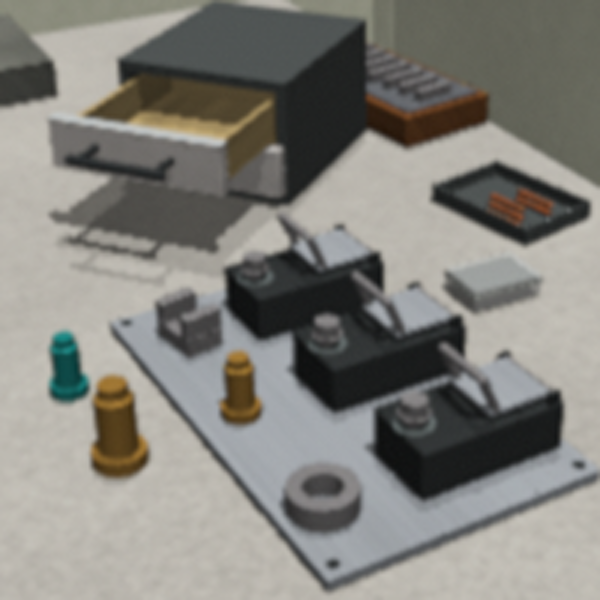

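The ledge pin at ctop (337,352), full image (324,278), is confirmed as the smaller brass pin with neck and flange. The larger brass pin is off the plate. Next I'll triangulate the plate, pin, bars, bolts and cabinet corners.

```bash
cat > h.py <<'E'
from plant import ctrl
import numpy as np
C={n:ctrl.calibration(n) for n in("top","side")}
for c in C.values(): c["P"]=c["intrinsics"]@np.diag([1,-1,-1])@c["extrinsics"][:3]
def plane(n,uv,z):
    P=C[n]["P"];A=np.c_[P[:,0],P[:,1],-np.array([uv[0],uv[1],1.])];s=np.linalg.solve(A,-(P[:,2]*z+P[:,3]));return np.r_[s[:2],z]
def proj(n,X):
    p=C[n]["P"]@np.r_[X,1];return p[:2]/p[2]
def tri(a,b):
    A=[]
    for n,uv in(("top",a),("side",b)):
        P=C[n]["P"];r=np.array([uv[0]*P[2]-P[0],uv[1]*P[2]-P[1]]);A+=list(r)
    A=np.array(A);s=np.linalg.lstsq(A[:,:3],-A[:,3],rcond=None);return s[0]
ct=lambda u,v:(240+u/4-.375,190+v/4-.375)
cd=lambda u,v:(60+u/3.5-.36,120+v/3.5-.36)
cs=lambda u,v:(200+u/3-.33,140+v/3-.33)
E
python3 - <<'E'
from h import *
np.set_printoptions(precision=4,suppress=True)
print("corners bl br fr fl",*[plane("top",ct(*p),.012) for p in((43,72),(622,52),(643,400),(52,420))])
print("side fl fr br",*[plane("side",cs(*p),.012) for p in((112,325),(330,588),(596,475))])
print("screws top",*[plane("top",ct(*p),.012) for p in((62,88),(605,67),(627,380),(68,403))])
print("screws side fl fr br",*[plane("side",cs(*p),.012) for p in((126,323),(332,564),(579,464))])
print("bolts",*[plane("top",ct(*p),.079) for p in((145,231),(345,224),(544,215))])
print("bolts tri",*[tri(ct(*a),cs(*b)) for a,b in(((145,231),(255,259)),((345,224),(327,321)),((544,215),(414,402)))])
print("bars",*[plane("top",ct(*p),.096) for p in((138,166),(340,158),(543,150))])
print("pin",plane("top",ct(340,350),.067),tri(ct(340,350),cs(239,358)))
print("cab FL FR BR BL",*[tri(cd(*a),cs(*b)) for a,b in(((207,424),(122,62)),((440,248),(285,82)),((250,14),(365,18)),((22,182),(212,2)))])
print("front wall top outer? L,R",*[tri(cd(*a),cs(*b)) for a,b in(((333,572),(52,120)),((567,406),(228,150)))])
E
```

```text
corners bl br fr fl [0.6596 0.1067 0.012 ] [ 0.6714 -0.2941  0.012 ] [ 0.4318 -0.3     0.012 ] [0.4216 0.0969 0.012 ]
side fl fr br [0.4201 0.088  0.012 ] [ 0.4318 -0.3098  0.012 ] [ 0.6643 -0.2989  0.012 ]
screws top [0.6482 0.0935 0.012 ] [ 0.6608 -0.2819  0.012 ] [ 0.4452 -0.2897  0.012 ] [0.4328 0.0864 0.012 ]
screws side fl fr br [0.4323 0.0851 0.012 ] [ 0.4442 -0.2893  0.012 ] [ 0.6614 -0.2818  0.012 ]
bolts [0.5403 0.0297 0.079 ] [ 0.5439 -0.099   0.079 ] [ 0.5489 -0.2275  0.079 ]
bolts tri [0.5395 0.0305 0.0751] [ 0.543  -0.0986  0.0782] [ 0.548  -0.2273  0.0752]
bars [0.5799 0.033  0.096 ] [ 0.5842 -0.0958  0.096 ] [ 0.5886 -0.2256  0.096 ]
pin [ 0.4638 -0.0952  0.067 ] [ 0.4643 -0.0954  0.0655]
cab FL FR BR BL [0.5551 0.4075 0.1349] [0.6763 0.2487 0.1419] [0.8514 0.3933 0.1401] [0.7266 0.5501 0.1361]
front wall top outer? L,R [0.4502 0.3206 0.1204] [0.5683 0.1592 0.1233]
```

```bash
cat >> h.py <<'E'
from scipy.spatial.transform import Rotation as Ro
np.set_printoptions(precision=4,suppress=True)
def to(*pts):
    "shift (tool axes) and turn (deg) from the present pose to world x,y,z,[angle of tool y, deg]"
    s=ctrl.get_state();R=Ro.from_quat(s["tcp_rot"]).as_matrix()
    psi=np.degrees(np.arctan2(R[1,1],R[0,1]))
    print("tcp",s["eef_pos"],"psi %.1f"%psi,"q",s["qpos"],"F",s["contact_force"],"open %.2f"%s["opening"],"t",s["time"])
    for p in pts:
        t=-((p[3]-psi+90)%180-90) if len(p)>3 else 0
        print(R.T@(np.array(p[:3])-s["eef_pos"]),"turn %.1f"%t)
E
python3 - <<'E'
from h import *
to((.45,.30,.216,91.9),(.464,-.0952,.16,91.9))
print("inner front wall", *[plane("top",cd(*p),.116) for p in((340,545),(530,400))])
print("floor corner",plane("top",cd(347,540),.078), "side walls inner at cab", *[plane("top",cd(*p),.116) for p in((258,405),(420,275))])
E
```

```text
tcp [0.1718 0.6521 0.2146] psi 75.2 q [ 1.163   0.2871  1.578   0.      1.2786 -0.15  ] F [-0.1345 -0.3634  0.0227] open 1.00 t 0.1
[-0.3588 -0.2696 -0.0009] turn -16.7
[-0.4731 -0.648   0.0559] turn -16.7
inner front wall [0.4684 0.3184 0.116 ] [0.5706 0.1883 0.116 ]
floor corner [0.4744 0.3269 0.078 ] side walls inner at cab [0.5683 0.3814 0.116 ] [0.6624 0.2703 0.116 ]
```

Call:
{"name": "send_rows", "arguments": {
  "steps": [
    [-0.05, -0.035, 0, -4, 1],
    [-0.1, -0.075, 0, -8, 1],
    [-0.15, -0.11, 0, -12, 1],
    [-0.2, -0.15, 0, -16.7, 1],
    [-0.25, -0.19, 0, -16.7, 1],
    [-0.3, -0.225, 0, -16.7, 1],
    [-0.35, -0.26, 0, -16.7, 1],
    [-0.37, -0.3, 0, -16.7, 1],
    [-0.385, -0.345, 0, -16.7, 1],
    [-0.395, -0.39, 0, -16.7, 1],
    [-0.41, -0.44, 0, -16.7, 1],
    [-0.42, -0.48, 0, -16.7, 1]
  ]
}}

```text
time: 1.3
eef_pos: [0.4513, 0.1379, 0.2156]
tcp_rot: [-0.017, 1.0, -0.0, -0.0]
contact_force: [0.7, 0.1, -0.2]
opening: 0.999
finger_force: 0.0
```

```bash
python3 -c "
from h import *
to((.464,-.0952,.16,91.9),(.464,-.0952,.061,91.9))"
```

```text
tcp [0.4513 0.1379 0.2156] psi 91.9 q [ 0.0811 -0.1749  2.0594 -0.0001  1.2574 -1.5235] F [ 0.6798  0.0695 -0.236 ] open 1.00 t 1.3
[-0.0048 -0.2334  0.0556] turn 0.0
[-0.0048 -0.2334  0.1546] turn 0.0
```

Call:
{"name": "send_rows", "arguments": {
  "steps": [
    [0, 0, 0, 0, 1],
    [0, 0, 0, 0, 1]
  ]
}}

```text
time: 1.5
eef_pos: [0.4515, 0.1388, 0.2156]
tcp_rot: [-0.015, 1.0, 0.0, -0.0]
contact_force: [-0.4, 0.7, 0.1]
opening: 1.001
finger_force: 0.0
```

```bash
python3 -c "
from h import *
to((.464,-.0952,.16,91.9),(.464,-.0952,.061,91.9))"
```

```text
tcp [0.4515 0.1388 0.2156] psi 91.7 q [ 0.0826 -0.1739  2.0585  0.0005  1.2575 -1.5187] F [-0.4489  0.6923  0.107 ] open 1.00 t 1.5
[-0.0054 -0.2342  0.0555] turn -0.2
[-0.0055 -0.2343  0.1545] turn -0.2
```

Call:
{"name": "send_rows", "arguments": {
  "steps": [
    [0, -0.05, 0, 0, 1],
    [0, -0.1, 0, 0, 1],
    [0, -0.15, 0.01, 0, 1],
    [-0.003, -0.2, 0.03, 0, 1],
    [-0.0055, -0.234, 0.05, 0, 1],
    [-0.0055, -0.234, 0.06, 0, 1],
    [-0.0055, -0.234, 0.08, 0, 1],
    [-0.0055, -0.234, 0.08, 0, 1]
  ]
}}

```text
time: 2.3
eef_pos: [0.4631, -0.0915, 0.1329]
tcp_rot: [-0.018, 1.0, 0.002, -0.003]
contact_force: [0.4, 0.4, -0.0]
opening: 0.999
finger_force: 0.0
```

```bash
python3 - <<'E'
from h import *
import cv2
to((.464,-.0952,.038,91.9))
a=cv2.resize(ctrl.read_camera("side")[180:310,210:370,::-1],None,fx=3,fy=3,interpolation=2)
b=cv2.resize(ctrl.read_camera("top")[210:340,240:400,::-1],None,fx=3,fy=3,interpolation=2)
import numpy as np
cv2.imwrite("pics/g1.png",cv2.resize(np.hstack([a,b]),(800,325)))
E
```

```text
tcp [ 0.4631 -0.0915  0.1329] psi 92.0 q [-0.4108 -0.0776  2.1319  0.0006  1.0941 -2.0173] F [ 0.3539  0.3529 -0.0237] open 1.00 t 2.3
[-0.0013 -0.004   0.0949] turn 0.1
```

View pics/g1.png

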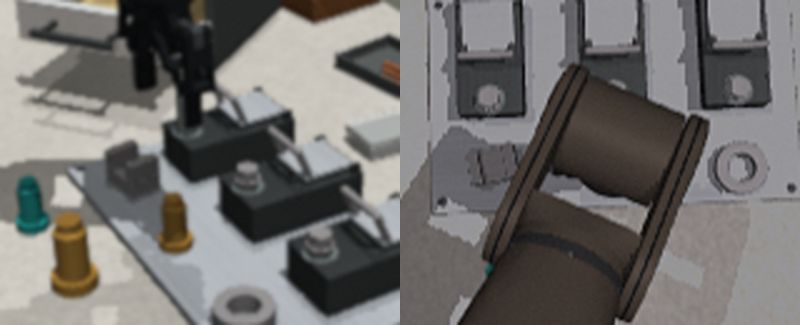

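Call:
{"name": "send_rows", "arguments": {
  "steps": [
    [0, 0, 0.015, 0, 1],
    [0, 0, 0.03, 0, 1],
    [0, 0, 0.045, 0, 1],
    [0, 0, 0.06, 0, 1],
    [0, 0, 0.06, 0, 1],
    [0, 0, 0.06, 0, 1]
  ]
}}

```text
time: 3.0
eef_pos: [0.4657, -0.0933, 0.077]
tcp_rot: [-0.018, 1.0, -0.0, 0.001]
contact_force: [-0.0, -0.8, -0.8]
opening: 0.998
finger_force: 0.0
```

```bash
python3 -c "
from h import *
to((.464,-.0952,.038,91.9))"
```

```text
tcp [ 0.4657 -0.0933  0.077 ] psi 92.0 q [-0.4119  0.0087  2.1649  0.0001  0.9666 -2.0178] F [-0.0318 -0.7916 -0.7867] open 1.00 t 3.0
[ 0.0018 -0.0018  0.039 ] turn 0.1
```

Call:
{"name": "send_rows", "arguments": {
  "steps": [
    [0.001, -0.001, 0.013, 0, 1],
    [0.002, -0.002, 0.026, 0, 1],
    [0.002, -0.002, 0.038, 0, 1],
    [0.002, -0.002, 0.039, 0, 1],
    [0.002, -0.002, 0.039, 0, 1],
    [0.002, -0.002, 0.039, 0, -0.2],
    [0.002, -0.002, 0.039, 0, -0.5],
    [0.002, -0.002, 0.039, 0, -1],
    [0.002, -0.002, 0.039, 0, -1],
    [0.002, -0.002, 0.039, 0, -1],
    [0.002, -0.002, 0.039, 0, -1],
    [0.002, -0.002, 0.039, 0, -1]
  ],
  "squeeze": 40
}}

```text
time: 4.2
eef_pos: [0.4634, -0.0958, 0.0374]
tcp_rot: [-0.017, 1.0, 0.0, 0.0]
contact_force: [-0.3, 2.0, 4.3]
opening: 0.25
finger_force: 39.2
```

Call:
{"name": "send_rows", "arguments": {
  "steps": [
    [0, 0, -0.005, 0, -1],
    [0, 0, -0.015, 0, -1],
    [0, 0, -0.03, 0, -1],
    [0, 0, -0.06, 0, -1],
    [0, 0, -0.09, 0, -1],
    [0, 0, -0.12, 0, -1],
    [0, 0, -0.15, 0, -1],
    [0, 0, -0.165, 0, -1],
    [0, 0, -0.165, 0, -1],
    [0, 0, -0.165, 0, -1]
  ]
}}

```text
time: 5.2
eef_pos: [0.4625, -0.0958, 0.2015]
tcp_rot: [-0.017, 1.0, 0.0, -0.0]
contact_force: [0.1, -0.1, -2.1]
opening: 0.247
finger_force: 39.3
```

```bash
python3 -c "
from h import *
to((.50,.1,.2,91.9),(.556,.280,.20,129),(.556,.280,.105,129))"
```

```text
tcp [ 0.4625 -0.0958  0.2015] psi 91.9 q [-0.4194 -0.1607  2.0735 -0.0002  1.2293 -2.0237] F [ 0.1239 -0.1039 -2.0762] open 0.25 t 5.2
[-0.044   0.1944  0.0015] turn 0.0
[-0.1061  0.3725  0.0015] turn -37.1
[-0.1061  0.3724  0.0965] turn -37.1
```

Call:
{"name": "send_rows", "arguments": {
  "steps": [
    [-0.01, 0.03, 0, -4, -1],
    [-0.02, 0.065, 0, -8, -1],
    [-0.03, 0.1, 0, -12, -1],
    [-0.04, 0.14, 0, -16, -1],
    [-0.05, 0.18, 0, -20, -1],
    [-0.06, 0.22, 0, -24, -1],
    [-0.07, 0.26, 0, -28, -1],
    [-0.085, 0.3, 0, -32, -1],
    [-0.095, 0.335, 0, -36, -1],
    [-0.103, 0.36, 0, -37, -1],
    [-0.106, 0.3725, 0, -37, -1],
    [-0.106, 0.3725, 0, -37, -1]
  ]
}}

```text
time: 6.4
eef_pos: [0.5554, 0.2807, 0.1998]
tcp_rot: [-0.334, 0.943, -0.0, -0.002]
contact_force: [0.8, -1.0, -2.7]
opening: 0.248
finger_force: 39.4
```

Call:
{"name": "send_rows", "arguments": {
  "steps": [
    [0, 0, 0.015, 0, -1],
    [0, 0, 0.03, 0, -1],
    [0, 0, 0.045, 0, -1],
    [0, 0, 0.055, 0, -1],
    [0, 0, 0.055, 0, -1]
  ]
}}

```text
time: 6.9
eef_pos: [0.5547, 0.2789, 0.1437]
tcp_rot: [-0.333, 0.943, 0.0, -0.003]
contact_force: [0.8, 0.0, -2.0]
opening: 0.244
finger_force: 39.4
```

```bash
python3 - <<'E'
from h import *
import cv2
to((.556,.280,.105,129))
a=cv2.resize(ctrl.read_camera("side")[140:250,190:340,::-1],None,fx=4,fy=4,interpolation=2)
cv2.imwrite("pics/d1.png",a)
E
```

```text
tcp [0.5547 0.2789 0.1437] psi 128.9 q [ 0.3026  0.2387  1.7717 -0.0001  1.1366 -1.9468] F [ 0.8242  0.0119 -2.017 ] open 0.24 t 6.9
[-0.0019  0.      0.0387] turn -0.1
```

View pics/d1.png

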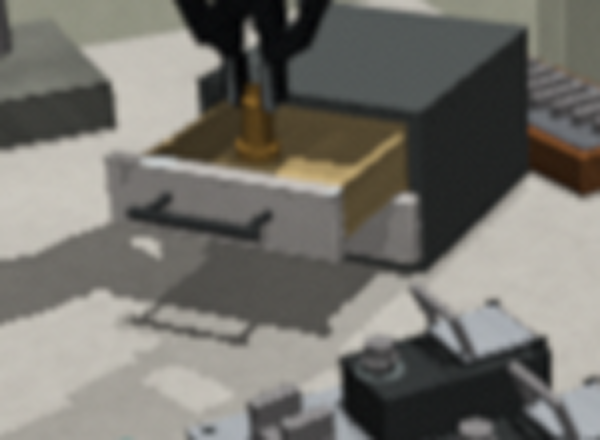

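The pin is upright in the jaws at crop (258,130), over the drawer and behind its front wall. I'll lower it gently until it touches.

Call:
{"name": "send_rows", "arguments": {
  "steps": [
    [0, 0, 0.01, 0, -1],
    [0, 0, 0.02, 0, -1],
    [0, 0, 0.028, 0, -1],
    [0, 0, 0.033, 0, -1],
    [0, 0, 0.035, 0, -1],
    [0, 0, 0.035, 0, -1]
  ]
}}

```text
time: 7.55
eef_pos: [0.5562, 0.28, 0.1115]
tcp_rot: [-0.333, 0.943, 0.0, -0.0]
contact_force: [-0.3, 0.3, -1.0]
opening: 0.247
finger_force: 39.4
```

Call:
{"name": "send_rows", "arguments": {
  "steps": [
    [0, 0, 0.001, 0, -1],
    [0, 0, 0.002, 0, -1],
    [0, 0, 0.003, 0, -1],
    [0, 0, 0.003, 0, -1]
  ]
}}

```text
time: 7.95
eef_pos: [0.5564, 0.28, 0.1089]
tcp_rot: [-0.333, 0.943, -0.0, 0.0]
contact_force: [-0.5, 0.2, -1.7]
opening: 0.249
finger_force: 39.4
```

Call:
{"name": "send_rows", "arguments": {
  "steps": [
    [0, 0, 0.001, 0, -1],
    [0, 0, 0.002, 0, -1],
    [0, 0, 0.003, 0, -1],
    [0, 0, 0.003, 0, -1]
  ]
}}

```text
time: 8.35
eef_pos: [0.5563, 0.28, 0.1058]
tcp_rot: [-0.333, 0.943, 0.0, -0.0]
contact_force: [-0.0, 0.3, -1.2]
opening: 0.249
finger_force: 39.4
```

Call:
{"name": "send_rows", "arguments": {
  "steps": [
    [0, 0, 0.001, 0, -1],
    [0, 0, 0.002, 0, -1],
    [0, 0, 0.003, 0, -1],
    [0, 0, 0.003, 0, -1]
  ]
}}

```text
time: 8.75
eef_pos: [0.5576, 0.2809, 0.1055]
tcp_rot: [-0.333, 0.943, 0.0, 0.002]
contact_force: [-1.4, 0.6, 5.3]
opening: 0.251
finger_force: 40.2
```

Contact. I'll ease the push by 2 mm and open slowly.

Call:
{"name": "send_rows", "arguments": {
  "steps": [
    [0, 0, -0.002, 0, -1],
    [0, 0, -0.002, 0, -1],
    [0, 0, -0.002, 0, -0.45],
    [0, 0, -0.002, 0, -0.4],
    [0, 0, -0.002, 0, -0.3],
    [0, 0, -0.002, 0, -0.15],
    [0, 0, -0.002, 0, 0],
    [0, 0, -0.002, 0, 0.1],
    [0, 0, -0.002, 0, 0.1],
    [0, 0, -0.002, 0, 0.1]
  ]
}}

```text
time: 9.75
eef_pos: [0.5564, 0.2799, 0.1049]
tcp_rot: [-0.333, 0.943, -0.0, -0.0]
contact_force: [0.3, 0.3, -0.5]
opening: 0.551
finger_force: 0.0
```

Call:
{"name": "send_rows", "arguments": {
  "steps": [
    [0, 0, -0.01, 0, 0.1],
    [0, 0, -0.03, 0, 0.1],
    [0, 0, -0.05, 0, 0.1],
    [0, 0, -0.08, 0, 0.1],
    [0, 0, -0.11, 0, 0.1],
    [0, 0, -0.14, 0, 0.1],
    [0, 0, -0.14, 0, 0.1],
    [0, 0, -0.14, 0, 0.1]
  ]
}}

```text
time: 10.55
eef_pos: [0.5568, 0.2801, 0.2465]
tcp_rot: [-0.333, 0.943, -0.0, 0.001]
contact_force: [-0.2, 0.3, -0.3]
opening: 0.551
finger_force: 0.0
```

```bash
python3 - <<'E'
from h import *
import cv2
to((.5403,.030,.20,91.9),(.5437,-.0988,.2,91.9),(.5485,-.228,.2,91.9))
a=cv2.resize(ctrl.read_camera("side")[140:250,190:340,::-1],None,fx=4,fy=4,interpolation=2)
cv2.imwrite("pics/d2.png",a)
E
```

```text
tcp [0.5568 0.2801 0.2465] psi 128.9 q [ 0.3036  0.1504  1.6804 -0.0001  1.308  -1.9467] F [-0.2298  0.274  -0.2911] open 0.55 t 10.55
[ 0.1701 -0.1842  0.0463] turn 37.0
[ 0.2484 -0.2865  0.0462] turn 37.0
[ 0.3259 -0.39    0.0461] turn 37.0
```

View pics/d2.png

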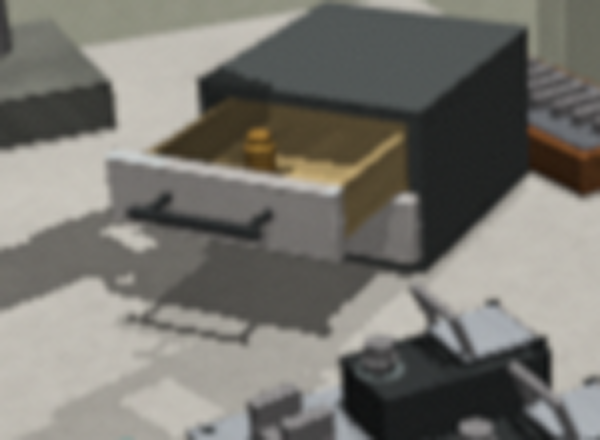

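The pin stands upright in the drawer at crop (260,150) and has been let go. Next I'll shut the fingers, turn, and go above the left bolt.

Call:
{"name": "send_rows", "arguments": {
  "steps": [
    [0.02, -0.02, 0, 8, 0],
    [0.04, -0.04, 0, 16, -0.5],
    [0.06, -0.06, 0, 24, -1],
    [0.08, -0.08, 0, 32, -1],
    [0.1, -0.105, 0, 40, -1],
    [0.12, -0.13, 0.02, 48, -1],
    [0.14, -0.15, 0.04, 56, -1],
    [0.155, -0.165, 0.06, 64, -1],
    [0.165, -0.18, 0.08, 72, -1],
    [0.17, -0.184, 0.09, 80, -1],
    [0.17, -0.184, 0.1, 88, -1],
    [0.17, -0.184, 0.1, 96, -1]
  ]
}}

```text
time: 11.8
eef_pos: [0.537, 0.0299, 0.1408]
tcp_rot: [0.481, 0.877, -0.001, -0.004]
contact_force: [-0.7, -0.4, -0.6]
opening: 0.001
finger_force: 0.0
```

Call:
{"name": "send_rows", "arguments": {
  "steps": [
    [0, 0, 0, 8, -1],
    [0, 0, 0, 16, -1],
    [0, 0, 0, 24, -1],
    [0, 0, 0, 31, -1],
    [0, 0, 0, 31, -1],
    [0, 0, 0, 31, -1],
    [0, 0, 0, 31, -1]
  ]
}}

```text
time: 12.5
eef_pos: [0.5392, 0.0301, 0.1442]
tcp_rot: [0.694, 0.72, -0.0, -0.001]
contact_force: [1.4, 0.3, 0.1]
opening: 0.003
finger_force: 0.0
```

```bash
python3 - <<'E'
from h import *
to((.5398,.0305,.092,1.9))
E
```

```text
tcp [0.5392 0.0301 0.1442] psi 2.0 q [-0.1322  0.0624  1.9703  0.      1.1104 -0.1676] F [1.4143 0.2575 0.1408] open 0.00 t 12.5
[0.0004 0.0007 0.0522] turn 0.1
```

Call:
{"name": "send_rows", "arguments": {
  "steps": [
    [0, 0, 0.02, 0, -1],
    [0, 0, 0.04, 0, -1],
    [0, 0, 0.05, 0, -1],
    [0, 0, 0.052, 0, -1],
    [0, 0, 0.052, 0, -1],
    [0, 0, 0.052, 0, -1]
  ]
}}

```text
time: 13.1
eef_pos: [0.5405, 0.0299, 0.094]
tcp_rot: [0.695, 0.719, 0.001, 0.001]
contact_force: [0.4, 0.2, -0.7]
opening: -0.003
finger_force: 0.0
```

Call:
{"name": "send_rows", "arguments": {
  "steps": [
    [0, 0, 0.002, 0, -1],
    [0, 0, 0.004, 0, -1],
    [0, 0, 0.006, 0, -1],
    [0, 0, 0.006, 0, -1]
  ]
}}

```text
time: 13.5
eef_pos: [0.5395, 0.03, 0.0866]
tcp_rot: [0.695, 0.719, -0.0, -0.0]
contact_force: [0.8, 0.5, -0.6]
opening: -0.002
finger_force: 0.0
```

Call:
{"name": "send_rows", "arguments": {
  "steps": [
    [0, 0, 0.001, 0, -1],
    [0, 0, 0.002, 0, -1],
    [0, 0, 0.003, 0, -1],
    [0, 0, 0.003, 0, -1]
  ]
}}

```text
time: 13.9
eef_pos: [0.5396, 0.03, 0.0837]
tcp_rot: [0.695, 0.719, -0.0, -0.0]
contact_force: [-0.2, 0.2, -0.3]
opening: -0.002
finger_force: 0.0
```

Call:
{"name": "send_rows", "arguments": {
  "steps": [
    [0, 0, 0.001, 0, -1],
    [0, 0, 0.002, 0, -1],
    [0, 0, 0.003, 0, -1],
    [0, 0, 0.003, 0, -1]
  ]
}}

```text
time: 14.3
eef_pos: [0.5396, 0.0301, 0.0807]
tcp_rot: [0.695, 0.719, -0.0, -0.0]
contact_force: [0.0, 0.1, -0.2]
opening: 0.006
finger_force: 0.0
```

Call:
{"name": "send_rows", "arguments": {
  "steps": [
    [0, 0, 0.001, 0, -1],
    [0, 0, 0.002, 0, -1],
    [0, 0, 0.002, 0, -1],
    [0, 0, 0.002, 0, -1]
  ]
}}

```text
time: 14.7
eef_pos: [0.5397, 0.03, 0.0789]
tcp_rot: [0.695, 0.719, -0.0, -0.0]
contact_force: [0.3, -0.4, -1.0]
opening: 0.001
finger_force: 0.0
```

Call:
{"name": "send_rows", "arguments": {
  "steps": [
    [0, 0, 0.001, 0, -1],
    [0, 0, 0.002, 0, -1],
    [0, 0, 0.002, 0, -1],
    [0, 0, 0.002, 0, -1]
  ]
}}

```text
time: 15.1
eef_pos: [0.5397, 0.03, 0.0769]
tcp_rot: [0.695, 0.719, -0.0, -0.0]
contact_force: [-0.1, -0.3, 0.4]
opening: -0.0
finger_force: 0.0
```

Call:
{"name": "send_rows", "arguments": {
  "steps": [
    [0, 0, 0.001, 0, -1],
    [0, 0, 0.002, 0, -1],
    [0, 0, 0.002, 0, -1],
    [0, 0, 0.002, 0, -1]
  ]
}}

```text
time: 15.5
eef_pos: [0.5397, 0.03, 0.0749]
tcp_rot: [0.695, 0.719, -0.0, -0.0]
contact_force: [0.3, 0.3, 0.7]
opening: -0.0
finger_force: 0.0
```

Call:
{"name": "send_rows", "arguments": {
  "steps": [
    [0, 0, 0.001, 0, -1],
    [0, 0, 0.002, 0, -1],
    [0, 0, 0.002, 0, -1],
    [0, 0, 0.002, 0, -1]
  ]
}}

```text
time: 15.9
eef_pos: [0.5397, 0.03, 0.0729]
tcp_rot: [0.695, 0.719, -0.0, -0.0]
contact_force: [-0.6, -0.0, 0.8]
opening: 0.001
finger_force: 0.0
```

Call:
{"name": "send_rows", "arguments": {
  "steps": [
    [0, 0, 0.001, 0, -1],
    [0, 0, 0.001, 0, -1],
    [0, 0, 0.001, 0, -1],
    [0, 0, 0.001, 0, -1]
  ]
}}

```text
time: 16.3
eef_pos: [0.5398, 0.03, 0.072]
tcp_rot: [0.695, 0.719, 0.0, 0.0]
contact_force: [-0.5, -0.4, -0.6]
opening: -0.001
finger_force: 0.0
```

```bash
python3 - <<'E'
from h import *
import cv2
to((.5398,.0305,.092,1.9))
im=ctrl.read_camera("side")
a=cv2.resize(im[180:280,250:370,::-1],None,fx=6,fy=6,interpolation=2)
cv2.imwrite("pics/t1.png",a)
print(proj("side",(.5398,.03,.079)),proj("side",(.5398,.03,.064)))
E
```

```text
tcp [0.5398 0.03   0.072 ] psi 1.9 q [-0.1322  0.1603  2.012  -0.      0.9692 -0.1659] F [-0.4821 -0.38   -0.5607] open -0.00 t 16.3
[ 0.0005  0.0001 -0.02  ] turn 0.0
[285.3039 224.6948] [285.5445 229.6722]
```

View pics/t1.png

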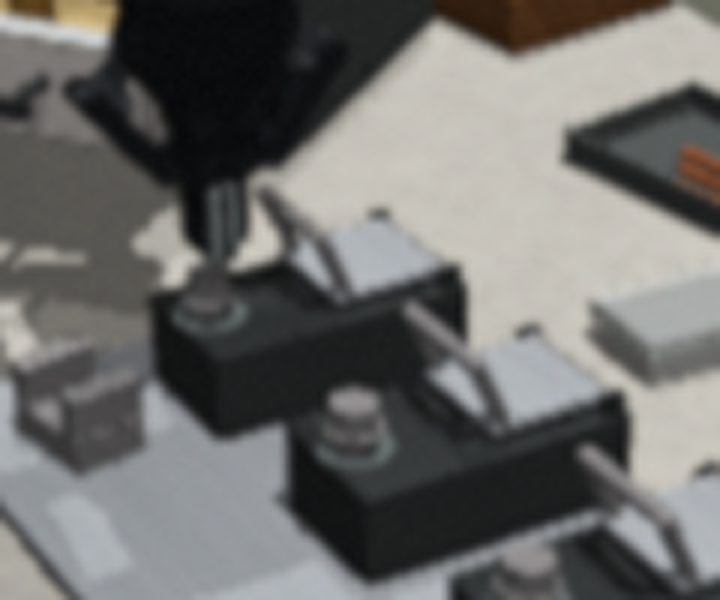

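The fingertips are just above the left bolt at crop (215,262) and its top face is at about (208,276), so they look a few mm short of contact. I'll keep going down.

Call:
{"name": "send_rows", "arguments": {
  "steps": [
    [0, 0, 0.001, 0, -1],
    [0, 0, 0.002, 0, -1],
    [0, 0, 0.002, 0, -1],
    [0, 0, 0.002, 0, -1]
  ]
}}

```text
time: 16.75
eef_pos: [0.5397, 0.03, 0.0698]
tcp_rot: [0.695, 0.719, -0.0, -0.0]
contact_force: [0.3, -0.6, -0.5]
opening: 0.0
finger_force: 0.0
```

Call:
{"name": "send_rows", "arguments": {
  "steps": [
    [0, 0, 0.001, 0, -1],
    [0, 0, 0.001, 0, -1],
    [0, 0, 0.001, 0, -1],
    [0, 0, 0.001, 0, -1]
  ]
}}

```text
time: 17.15
eef_pos: [0.5397, 0.03, 0.0689]
tcp_rot: [0.695, 0.719, -0.0, -0.0]
contact_force: [0.2, 0.9, -0.0]
opening: -0.005
finger_force: 0.0
```

Call:
{"name": "send_rows", "arguments": {
  "steps": [
    [0, 0, 0.001, 0, -1],
    [0, 0, 0.002, 0, -1],
    [0, 0, 0.002, 0, -1],
    [0, 0, 0.002, 0, -1]
  ]
}}

```text
time: 17.55
eef_pos: [0.5397, 0.03, 0.0668]
tcp_rot: [0.695, 0.719, -0.0, -0.0]
contact_force: [0.7, -0.1, 0.6]
opening: -0.0
finger_force: 0.0
```

Call:
{"name": "send_rows", "arguments": {
  "steps": [
    [0, 0, 0.001, 0, -1],
    [0, 0, 0.002, 0, -1],
    [0, 0, 0.002, 0, -1],
    [0, 0, 0.002, 0, -1]
  ]
}}

```text
time: 17.95
eef_pos: [0.5397, 0.03, 0.0649]
tcp_rot: [0.695, 0.719, -0.0, -0.0]
contact_force: [-0.0, -0.4, 0.5]
opening: 0.002
finger_force: 0.0
```

```bash
python3 - <<'E'
from h import *
import cv2
a=cv2.cvtColor(cv2.imread("pics/side0.png"),6)[214:236,278:294]
im=ctrl.read_camera("side");cv2.imwrite("pics/side_t.png",im[:,:,::-1])
b=cv2.cvtColor(im,cv2.COLOR_RGB2GRAY)[214:236,278:294]
for r in range(22):print(214+r,a[r],b[r])
s=ctrl.get_state();print(s["contact_force"],s["joint_efforts"])
E
```

```text
214 [118 148 160 162 163 162 161 161 161 163 171 180 184 184 173 126] [105  92  51  18   9  13  27  46  52  48  66  59  49 106 158 132]
215 [145 159 162 162 161 161 161 163 165 173 183 186 187 188 182 156] [149 124  67  21  10  13  34  61  63  51  68  64  51 107 169 165]
216 [159 160 161 161 161 162 163 170 177 183 187 187 187 187 186 176] [168 138  76  24  10  15  38  69  71  54  70  66  51 107 176 187]
217 [162 161 163 162 161 164 168 179 186 187 187 187 185 186 187 183] [170 141  78  26   8  13  38  69  77  58  69  66  54 108 177 194]
218 [162 163 162 161 165 172 177 185 189 188 186 186 186 186 188 187] [172 142  81  26   8  14  37  69  76  58  69  66  54 108 176 199]
219 [163 163 162 164 167 180 188 189 189 188 187 186 186 185 185 186] [173 153  90  29   9  17  38  68  77  58  65  68  54 105 174 198]
220 [163 162 163 170 175 183 189 189 188 188 187 188 187 185 184 185] [176 163 102  34  11  16  37  68  77  56  61  70  55 101 172 197]
221 [162 163 166 177 184 185 186 187 188 188 187 188 188 187 186 186] [176 168 115  48  17  14  34  66  76  55  60  72  67 118 177 198]
222 [164 170
[... 1017 characters left out ...]
52 61 72 79 86 85 82 85 80 70 77 84 75 59 51 53] [30 43 64 70 78 87 88 83 75 69 77 84 77 64 57 55]
231 [54 65 65 66 77 81 81 83 76 59 67 93 89 67 54 52] [37 54 62 67 77 85 85 85 75 61 70 94 89 67 54 53]
232 [48 70 64 56 58 58 59 59 57 54 74 98 92 69 54 52] [43 71 67 60 63 65 64 63 61 59 76 94 87 63 52 49]
233 [37 66 71 70 67 59 55 57 65 74 90 95 81 63 54 53] [39 70 74 74 72 64 58 60 71 79 90 90 75 56 49 48]
234 [23 44 62 73 75 69 64 66 76 82 85 78 65 55 52 52] [26 46 63 77 82 74 66 71 81 84 82 73 59 50 47 48]
235 [16 23 35 51 62 66 67 67 69 67 63 59 54 53 54 53] [19 24 36 52 65 69 67 66 68 66 60 53 49 49 48 50]
[ 0.5171 -0.3694  0.0417] [  0.0006 -31.3922 -24.5792  -0.0001   0.0016   0.    ]
```

Call:
{"name": "send_rows", "arguments": {
  "steps": [
    [0, 0, 0.001, 0, -1],
    [0, 0, 0.002, 0, -1],
    [0, 0, 0.002, 0, -1],
    [0, 0, 0.002, 0, -1]
  ]
}}

```text
time: 18.4
eef_pos: [0.5399, 0.03, 0.0637]
tcp_rot: [0.695, 0.719, -0.0, 0.0]
contact_force: [-1.6, 0.2, 5.3]
opening: -0.002
finger_force: 2.7
```

Call:
{"name": "send_rows", "arguments": {
  "steps": [
    [0, 0, 0.001, 0, -1],
    [0, 0, 0.002, 0, -1],
    [0, 0, 0.002, 0, -1],
    [0, 0, 0.002, 0, -1]
  ]
}}

```text
time: 18.8
eef_pos: [0.54, 0.03, 0.0636]
tcp_rot: [0.695, 0.719, -0.0, -0.0]
contact_force: [-7.4, 0.0, 14.5]
opening: 0.003
finger_force: 7.6
```

```bash
python3 - <<'E'
from h import *
import cv2
im=ctrl.read_camera("side")
a=cv2.cvtColor(cv2.imread("pics/side_t.png"),6)[214:236,282:290]
b=cv2.cvtColor(im,cv2.COLOR_RGB2GRAY)[214:236,282:290]
for r in range(8,22):print(214+r,a[r],b[r])
E
```

```text
222 [28 15 30 63 75 55 59 79] [23 13 30 63 75 57 57 72]
223 [49 21 33 64 75 58 62 91] [39 16 28 63 76 56 53 79]
224 [64 37 43 65 75 58 58 85] [54 27 35 64 76 58 53 81]
225 [65 49 53 65 69 53 47 53] [60 44 48 65 74 57 47 60]
226 [59 55 57 59 60 51 39 32] [58 55 62 65 65 50 39 38]
227 [54 56 58 56 55 50 41 34] [53 58 66 63 55 48 39 33]
228 [56 62 64 59 55 51 49 48] [55 63 69 62 55 51 48 45]
229 [64 72 74 66 60 61 67 66] [65 73 74 67 61 62 65 60]
230 [78 87 88 83 75 69 77 84] [78 86 88 83 75 70 72 69]
231 [77 85 85 85 75 61 70 94] [77 85 86 84 76 62 64 80]
232 [63 65 64 63 61 59 76 94] [62 64 63 63 62 59 75 90]
233 [72 64 58 60 71 79 90 90] [73 64 59 60 71 78 90 90]
234 [82 74 66 71 81 84 82 73] [82 74 67 70 80 84 82 73]
235 [65 69 67 66 68 66 60 53] [66 68 67 67 68 66 59 54]
```

The left bolt is tight: it stopped hard at TCP z 0.064 with 14 N. That also shows the tips sit about 15 mm behind the TCP. Next is the middle bolt.

Call:
{"name": "send_rows", "arguments": {
  "steps": [
    [0, 0, -0.02, 0, -1],
    [0, 0, -0.035, 0, -1],
    [-0.03, 0, -0.035, 0, -1],
    [-0.07, 0, -0.035, 0, -1],
    [-0.11, 0, -0.035, 0, -1],
    [-0.13, 0, -0.035, 0, -1],
    [-0.13, 0, -0.035, 0, -1],
    [-0.13, 0, -0.02, 0, -1],
    [-0.13, 0, -0.008, 0, -1],
    [-0.13, 0, -0.008, 0, -1],
    [-0.13, 0, -0.008, 0, -1]
  ]
}}

```text
time: 19.95
eef_pos: [0.5433, -0.0986, 0.0677]
tcp_rot: [0.695, 0.719, -0.0, -0.001]
contact_force: [0.0, -0.7, -0.0]
opening: 0.002
finger_force: 0.0
```

Call:
{"name": "send_rows", "arguments": {
  "steps": [
    [0, 0, 0.001, 0, -1],
    [0, 0, 0.003, 0, -1],
    [0, 0, 0.004, 0, -1],
    [0, 0, 0.005, 0, -1],
    [0, 0, 0.005, 0, -1]
  ]
}}

```text
time: 20.45
eef_pos: [0.5441, -0.0999, 0.0639]
tcp_rot: [0.695, 0.719, -0.0, -0.0]
contact_force: [-0.3, -0.3, -1.0]
opening: -0.004
finger_force: 0.0
```

Call:
{"name": "send_rows", "arguments": {
  "steps": [
    [0, 0, 0.001, 0, -1],
    [0, 0, 0.002, 0, -1],
    [0, 0, 0.003, 0, -1],
    [0, 0, 0.003, 0, -1]
  ]
}}

```text
time: 20.85
eef_pos: [0.5443, -0.1, 0.061]
tcp_rot: [0.695, 0.719, 0.0, 0.0]
contact_force: [-0.0, 0.4, 1.4]
opening: -0.001
finger_force: 0.6
```

Call:
{"name": "send_rows", "arguments": {
  "steps": [
    [0, 0, 0.001, 0, -1],
    [0, 0, 0.002, 0, -1],
    [0, 0, 0.002, 0, -1],
    [0, 0, 0.002, 0, -1]
  ]
}}

```text
time: 21.25
eef_pos: [0.5443, -0.1, 0.0591]
tcp_rot: [0.695, 0.719, 0.0, 0.0]
contact_force: [-0.2, -0.1, 2.2]
opening: -0.003
finger_force: 0.8
```

The middle bolt is the loose one: it gave about 5 mm under 2.2 N. Now I'll move over its bar and straddle it.

Call:
{"name": "send_rows", "arguments": {
  "steps": [
    [0, 0, -0.02, 0, -1],
    [0, 0, -0.04, 0, -1],
    [0, 0, -0.055, 0, -0.3],
    [0, 0.015, -0.055, 0, -0.3],
    [0.001, 0.03, -0.055, 0, -0.3],
    [0.001, 0.041, -0.055, 0, -0.3],
    [0.001, 0.041, -0.055, 0, -0.3],
    [0.001, 0.041, -0.055, 0, -0.3],
    [0.001, 0.041, -0.055, 0, -0.3]
  ]
}}

```text
time: 22.15
eef_pos: [0.5843, -0.0974, 0.1134]
tcp_rot: [0.695, 0.719, -0.0, -0.001]
contact_force: [0.6, -0.1, 0.5]
opening: 0.354
finger_force: 0.0
```

```bash
python3 - <<'E'
from h import *
to((.585,-.0974,.069,1.9))
E
```

```text
tcp [ 0.5843 -0.0974  0.1134] psi 1.9 q [-0.3363  0.2119  1.8644 -0.0001  1.0666 -0.3699] F [ 0.617  -0.1102  0.4572] open 0.35 t 22.15
[-0.      0.0007  0.0444] turn 0.0
```

Call:
{"name": "send_rows", "arguments": {
  "steps": [
    [0, 0.001, 0.008, 0, -0.3],
    [0, 0.001, 0.016, 0, -0.3],
    [0, 0.001, 0.024, 0, -0.3],
    [0, 0.001, 0.028, 0, -0.3],
    [0, 0.001, 0.028, 0, -0.3]
  ]
}}

```text
time: 22.65
eef_pos: [0.5852, -0.0973, 0.0845]
tcp_rot: [0.695, 0.719, -0.001, -0.001]
contact_force: [-0.1, 0.4, 0.0]
opening: 0.349
finger_force: 0.0
```

Call:
{"name": "send_rows", "arguments": {
  "steps": [
    [0, 0, 0.005, 0, -0.3],
    [0, 0, 0.01, 0, -0.3],
    [0, 0, 0.015, 0, -0.3],
    [0, 0, 0.017, 0, -0.3],
    [0, 0, 0.017, 0, -0.3]
  ]
}}

```text
time: 23.15
eef_pos: [0.5857, -0.0974, 0.0683]
tcp_rot: [0.695, 0.719, -0.0, -0.0]
contact_force: [0.2, 0.1, 0.6]
opening: 0.35
finger_force: 0.0
```

Call:
{"name": "send_rows", "arguments": {
  "steps": [
    [0, 0, 0, 0, -0.6],
    [0, 0, 0, 0, -0.8],
    [0, 0, 0, 0, -1],
    [0, 0, 0, 0, -1],
    [0, 0, 0, 0, -1],
    [0, 0, 0, 0, -1]
  ],
  "squeeze": 25
}}

```text
time: 23.75
eef_pos: [0.583, -0.0976, 0.0688]
tcp_rot: [0.695, 0.719, -0.003, -0.003]
contact_force: [-7.7, -1.7, 4.4]
opening: 0.076
finger_force: 24.8
```

The bar is gripped. Now I'll lift along the arc in pieces.

Call:
{"name": "send_rows", "arguments": {
  "steps": [
    [0, -0.003, 0, 0, -1],
    [0, -0.003, -0.002, 0, -1],
    [0, 0.0, -0.005, 0, -1],
    [0, 0.004, -0.0105, 0, -1],
    [0, 0.008, -0.015, 0, -1],
    [0, 0.0125, -0.0195, 0, -1],
    [0, 0.0125, -0.0195, 0, -1]
  ]
}}

```text
time: 24.45
eef_pos: [0.5988, -0.0971, 0.09]
tcp_rot: [0.695, 0.719, -0.0, -0.0]
contact_force: [-6.1, -0.5, 4.2]
opening: 0.079
finger_force: 24.7
```

Call:
{"name": "send_rows", "arguments": {
  "steps": [
    [0, 0.001, -0.005, 0, -1],
    [0, 0.004, -0.007, 0, -1],
    [0, 0.008, -0.0095, 0, -1],
    [0, 0.0135, -0.0125, 0, -1],
    [0, 0.019, -0.015, 0, -1],
    [0, 0.019, -0.015, 0, -1]
  ]
}}

```text
time: 25.05
eef_pos: [0.6184, -0.0964, 0.1038]
tcp_rot: [0.695, 0.719, 0.0, 0.0]
contact_force: [1.8, -1.0, -5.9]
opening: 0.077
finger_force: 24.5
```

Call:
{"name": "send_rows", "arguments": {
  "steps": [
    [0, 0.004, -0.0005, 0, -1],
    [0, 0.008, -0.001, 0, -1],
    [0, 0.012, -0.002, 0, -1],
    [0, 0.016, -0.0025, 0, -1],
    [0, 0.0205, -0.003, 0, -1],
    [0, 0.0205, -0.003, 0, -1],
    [0, 0.0205, -0.003, 0, -1],
    [0, 0.0205, -0.003, 0, -1]
  ]
}}

```text
time: 25.85
eef_pos: [0.6397, -0.0958, 0.109]
tcp_rot: [0.695, 0.719, 0.001, 0.002]
contact_force: [-3.1, -0.1, 6.6]
opening: 0.081
finger_force: 25.6
```

```bash
python3 - <<'E'
from h import *
import cv2
to((.6384,-.0965,.1068,1.9))
a=cv2.resize(ctrl.read_camera("side")[140:290,220:390,::-1],None,fx=4,fy=4,interpolation=2)
cv2.imwrite("pics/e1.png",a)
E
```

```text
tcp [ 0.6397 -0.0958  0.109 ] psi 1.9 q [-0.3056  0.3255  1.7328  0.0009  1.0793 -0.3396] F [-3.0727 -0.1005  6.6142] open 0.08 t 25.85
[-0.0007 -0.0013  0.0022] turn 0.0
```

View pics/e1.png

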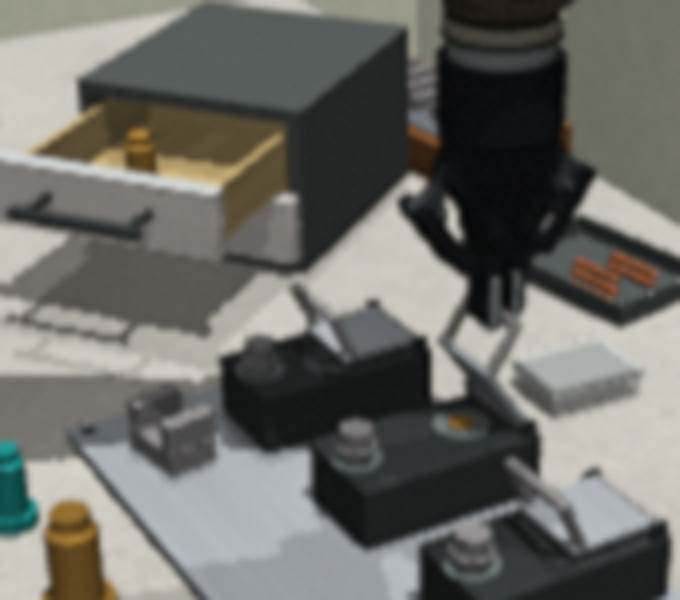

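The middle cap stands open at crop (480,370) with the brass screw showing at (460,420). The other caps are shut and the pin stands in the drawer at (140,150). I'll ease the push, settle and hand in.

Call:
{"name": "send_rows", "arguments": {
  "steps": [
    [0, 0, -0.001, 0, -1],
    [0, 0, -0.0015, 0, -1],
    [0, 0, -0.0015, 0, -1],
    [0, 0, -0.0015, 0, -1],
    [0, 0, -0.0015, 0, -1],
    [0, 0, -0.0015, 0, -1],
    [0, 0, -0.0015, 0, -1],
    [0, 0, -0.0015, 0, -1]
  ]
}}

```text
time: 26.7
eef_pos: [0.6387, -0.0958, 0.1089]
tcp_rot: [0.695, 0.719, 0.001, 0.001]
contact_force: [-2.8, 1.0, 4.7]
opening: 0.081
finger_force: 25.6
```

```bash
python3 - <<'E'
from h import *
s=ctrl.get_state();print(s["eef_pos"],s["dq"],s["contact_force"],s["finger_force"])
print(ctrl.sign_off())
E
```

```text
[ 0.6387 -0.0958  0.1089] [-0.0005 -0.0007  0.0014  0.0009  0.0001  0.0016] [-2.8238  0.9786  4.651 ] 25.567703247070312
the job is handed in; nothing more can be done
None
```

I handed the job in at about 27 s of the 66 s allowed: the pin stands upright in the drawer, the middle bolt was the loose one, and the gripper holds its cap open at about 57°; the hand-in gave no verdict. The right bolt was not tapped.

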